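# Open the beam shutter through the guard window

## Task

Open the green beam shutter: with the fingertips, reach down through the window of the yellow-topped guard and press the green pad down until its lever is fully down at its stop, without touching the guard anywhere. Do not move the red lever beside it, leave the optics and the screwdriver around the guard where they are, lift nothing, and finish with the hand clear of everything.

Things in the scene. Friction and masses are not known exactly. Their poses are not given: they have to be found in the camera images.
- guard: Fixed sheet-metal cover, dark walls, yellow top: 160 (x) x 210 (y) x 125 mm high, sheet 3 mm, low feet 20 mm out at both y sides. Walls all round (34 mm gap under the top on its +x side only); the way in is the window in the top. Origin: on the table under the window's centre; z up, -x side roughly to the robot, turned up to 0.4 rad. Any touch over 0.5 N fails.
- window (a point): Centre of the rectangular window, level with the yellow top face, 125 mm above the table. The opening is 96 mm along the guard's x and 150 mm along its y; axes as the guard's. Below it are only the two pads, side by side along y.
- green_pad (a point): Centre of the green pad's top face. Pad 34 (x) x 38 (y) x 6 mm on the end of a rocker lever. Level at lever value 0, then 112 mm above the table (13 mm below the guard's top); 93 mm above it with the lever at its stop. It lies midway across the window in x and 35 mm to one side of its centre in y; the red pad lies 35 mm to the other side; the sides vary.
- red_pad (a point): Centre of the red pad's top face; same size and height as the green pad, 70 mm from it between centres (32 mm free between the pads). Leave alone.
- green_lever (a joint): Lever angle, rad: starts at 0 to 0.08, grows as the pad goes down, rigid stop at 0.32 (fully down). Hinge along the guard's y, 58 mm from the pad's centre to the guard's +x, 14 mm below the level pad's top; pressed, the pad slopes down to -x, so a flat fingertip meets it about 4 mm above its centre's height. About 5 N moves it; no spring, it stays where left.
- red_lever (a joint): Angle of the red lever, rad, as for the green one; starts between 0 and 0.08 and must stay there.
- lens_post: Loose lens on a post, 105 mm high, 50 mm square dark foot, 34 mm black round mount. Origin: centre of the underside. About 180 mm from the guard's centre, beside it. Bystander.
- mirror_post: Loose copper-coloured mirror on a post, 97 mm high, 50 mm square dark foot, 34 mm aluminium round mount. Origin: centre of the underside. About 180 mm from the guard's centre, beside it. Bystander.
- lens_tube: Loose brass lens tube standing upright, 31 mm across, 36 mm high. Origin: centre of the underside. 40 to 70 mm off the +x side of the guard. Bystander.
- driver: Loose screwdriver with an orange handle, 150 mm long, lying on the table on the robot's side of the guard. Origin: under its middle. Bystander.

How it is judged:
On the way:
1. the green lever is pressed fully down by the fingers (value of joint green_lever above 0.265 rad and contact force between the fingers and green_lever above 0.5 N), for 0.05 s.
At the end, for the whole second after the job is handed in: The green lever is down at its stop (above 0.265 of 0.32 rad, within 3 mm at the pad) and stays there, the red pad is within 4 mm of its start, and the four bystanders rest within 15 mm of where they were (value of joint green_lever above 0.265 rad and value of joint red_lever below 0.12 rad and distance of red_pad from where it was at the start of the episode below 0.004 m and distance of each of lens_post, mirror_post, lens_tube, driver from where it was at the start of the episode below 0.015 m and linear speed of each of lens_post, mirror_post, lens_tube, driver below 0.02 m/s); the robot touches nothing.
It fails at once if the robot touched the guard (over 0.5 N) (contact force between any of the fingers, the arm and guard above 0.5 N).
It fails at once if the red lever was moved (over 4 mm at its pad) (distance of red_pad from where it was at the start of the episode above 0.004 m).
It fails at once if a bystander was pushed or lifted (over 15 mm) (distance of any of lens_post, mirror_post, lens_tube, driver from where it was at the start of the episode above 0.015 m).
It also fails if it takes over 32 s, if anything falls off the work surface, if the arm or the gripper's body presses on something with over 40 N, if the wrist force passes 120 N, or if a joint passes its speed limit or range.

## Robot

A 6-joint arm with a two-finger parallel gripper is mounted at the origin on the work surface. World frame = base frame: x ahead of the robot, y to its left, z up, the work surface at z = 0. Lengths are in m, angles in rad, forces in N, time in s.
With the tool pointing down it reaches from about 0.375 to 0.925 m from the base axis. Payload 5.7 kg.
Tool frame: the origin (TCP) lies midway between the tips of the shut fingers; the grasp point (between the pads) lies 19 mm behind it; z points along the fingers, x is the direction in which the jaws open and shut, and the axes are right-handed (so a half turn about z gives the same grasp; the last joint's range is limited). The gripper opens to 88 mm and grips with 3 to 60 N. Pads are 20 mm wide; open, the fingers measure 115 mm over their backs; the gripper's body (75 mm by 178 mm) begins 61 mm behind the grasp point.
Start: joints at [-1.265, 0.359, 1.51, -0, 1.272, -0.115], TCP at [0.245, -0.548, 0.223] pointing down, gripper open.
Joint ranges: [-2.97, 2.97], [-1.01, 2.36], [0.21, 2.38], [-0.96, 4.11], [0.2, 2.71], [-2.98, 2.98]. Speed limits (rad/s): [2.39, 2.39, 3.14, 3.14, 3.14, 3.14].

## Interface

Orientations are given as a unit quaternion [x, y, z, w].
In Python, from bench import move_ptp, servo_line, goto_joints, move_gripper, sleep, inverse_kinematics, capture, PlanningError, close_job, spot_in, silhouettes, current_clock, current_joint_pos, current_qvel, current_joint_torque, current_position, current_orientation, current_force, current_torque, current_finger_gap gives the robot as it stands. Calls block until the motion is done:
- move_ptp(position, orientation): joint-space move of the TCP to a pose.
- servo_line(position, orientation=None, rate=0.15, contact_N=None): straight line of the TCP; orientation=None keeps the orientation; rate is the mean speed in m/s. With contact_N (N) it stops when the force on the tool has changed by that much, and returns True; else False.
- goto_joints(angles): joint-space move.
- move_gripper(opening): finger opening in m; the grip force is fixed at half the most; returns when the fingers have stopped.
- sleep(seconds).
- inverse_kinematics(position, orientation): joint angles nearest the present ones, or None.
- capture(name): name is "scene" or "side" or "wrist"; returns a dict with "image" (420x560x3 uint8, blue, green, red), "range_z" (420x560 float32, m along the optical axis (not along the pixel's ray), 0 where there is no reading), "intrinsics" (3x3 intrinsics, pixels), "k1" (the pictures are not rectified: a ray, as slopes to the right and down, at radius r is drawn at 1 + k1 r^2 times it, then the intrinsics apply), "R" (3x3) and "t" (3): a world point X has camera coordinates R X + t. Camera axes: x right, y down, z forward; pixel columns grow to the right and rows downward; lengths in m; the calibration is good to about 2 mm. A picture is of the moment at which its call begins.
A pose or a line that the arm cannot do raises PlanningError and nothing moves.
- close_job(): hands the job in, once; it reports no verdict.
Trained networks look in the newest picture that a camera, given by its name, has taken for a name from the list of things; names that differ only in an ending like _2 or _b are one class to them, and where a whole thing is asked for, a point or a joint stands for the part that bears it (a point fixed in the world has none). Each returns a list of dicts, best first, with "conf" (0 to 1); they miss things now and then, are a little off and sometimes report something else, mostly with a low value. They report only what shows in the picture. A call takes as long as a camera call.
- spot_in(camera, query): "xy" ([column, row] in pixels, amid what is visible of it).
- silhouettes(camera, query): "region" (420x560 bool, what is visible of it) and "xy" ([column, row] in pixels, amid what is visible of it).
Readings, each from a call of its own:
- current_clock(): time.
- current_joint_pos(): joint angles.
- current_qvel(): joint speeds.
- current_joint_torque(): joint torques, N m.
- current_position(): TCP position.
- current_orientation(): TCP orientation.
- current_force(): force on the tool from outside, world axes, zero at the start.
- current_torque(): the same for the moment, N m.
- current_finger_gap(): finger opening in m.
Only numpy, scipy, OpenCV 4.12 (cv2) and the standard library are available. Lean on these libraries where they do the work, as an engineer would, in place of code of your own. Each camera call takes 0.05 s, during which the arm holds its last target.

## Working session

There is one attempt and no reset: what is moved stays moved. The work goes in short steps, each a Python script; the robot and the scene stay as the last script left them, time stands still between calls to the robot, and variables do not carry over. Pictures are saved under pics/ and viewed, and the job is handed in when it is done.

```bash
mkdir -p pics; ls
cat > h.py <<'E'
import numpy as np, cv2
from bench import *
def pix2ray(c,uv):
    K=c["intrinsics"];k=c["k1"] 
    d=np.array([(uv[0]-K[0,2])/K[0,0],(uv[1]-K[1,2])/K[1,1]])
    s=d.copy()
    for _ in range(20): s=d/(1+k*(s@s))
    return np.array([s[0],s[1],1.])
def world(c,uv,z=None):
    r=pix2ray(c,uv); R=np.array(c["R"]);t=np.array(c["t"])
    if z is None: z=c["range_z"][int(round(uv[1])),int(round(uv[0]))]
    return R.T@(r*z-t)
def plane(c,uv,h):
    r=R=np.array(c["R"]).T@pix2ray(c,uv); o=-np.array(c["R"]).T@np.array(c["t"])
    return o+r*(h-o[2])/r[2]
def proj(c,X):
    p=np.array(c["R"])@np.array(X)+np.array(c["t"]); s=p[:2]/p[2]; s=s*(1+c["k1"]*(s@s)); K=c["intrinsics"]
    return np.array([K[0,0]*s[0]+K[0,2],K[1,1]*s[1]+K[1,2]])
E
python3 - <<'E'
from h import *
for n in ("scene","side","wrist"):
    c=capture(n); cv2.imwrite(f"pics/{n}0.png",c["image"])
    print(n, -np.array(c["R"]).T@np.array(c["t"]), c["k1"])
    for q in ("guard","green_pad","red_pad","lens_post","mirror_post","lens_tube","driver"):
        for d in spot_in(n,q)[:2]:
            u=d["xy"]; print(q,round(d["conf"],2),np.round(u,1),np.round(world(c,u),4))
print(current_clock(),current_position(),current_orientation(),current_finger_gap())
E
```

```text
pics
scene [ 0.95819465 -0.4990003   1.02227789] -0.16981174648104214
guard 0.72 [245.2 214.9] [ 0.4944  0.0662 -0.0027]
guard 0.25 [260.2 196.4] [0.5354 0.0684 0.0977]
green_pad 0.81 [258.3 197.9] [0.5348 0.0625 0.0981]
lens_post 0.88 [185.4 275. ] [ 0.5044 -0.1476  0.0295]
mirror_post 0.94 [303.3 181.3] [0.5624 0.1989 0.0411]
lens_tube 0.6 [269.2 278.4] [ 0.6492 -0.0512  0.0352]
side [ 0.25541641 -0.39791778  0.6300878 ] 0.0018483909382982734
guard 0.69 [258.2 262.6] [0.519  0.0528 0.0032]
green_pad 0.95 [252.8 220.9] [0.5193 0.0641 0.1081]
red_pad 0.89 [264.9 245.7] [ 0.503  -0.      0.1105]
lens_post 0.68 [258.4 263.2] [0.5188 0.052  0.0023]
mirror_post 0.52 [260.5 264.4] [ 0.47   -0.0378  0.1221]
mirror_post 0.4 [233.4 183. ] [0.5556 0.1974 0.0894]
lens_tube 0.71 [336.8 263.7] [ 0.6266 -0.0525  0.0291]
driver 0.74 [204.1 300.2] [0.3875 0.0205 0.025 ]
wrist [ 0.31830423 -0.51330452  0.38500737] 0.031038944234420215
1.2 [ 0.24508205 -0.54761292  0.22261195] [ 8.39193203e-01 -5.43833396e-01 -5.47347895e-05 -5.31021990e-05] 0.08772287846530075
```

View pics/scene0.png

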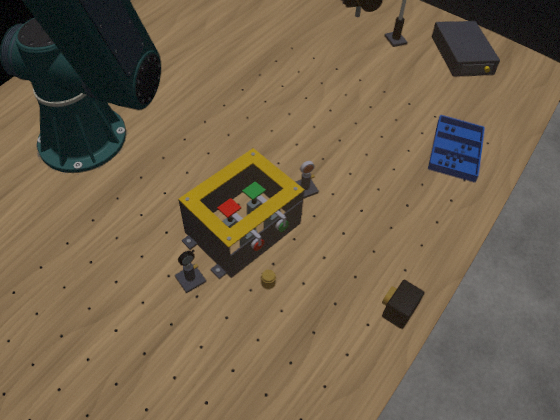

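View pics/side0.png

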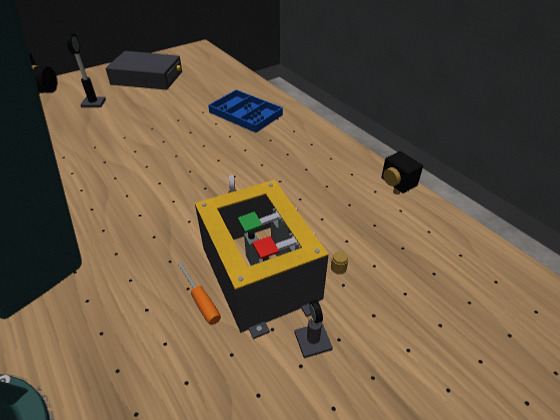

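Both views show the guard's yellow frame. In the scene picture its corners are at about (181,199), (253,151), (304,189) and (231,241). The green pad is at (254,190) and the red pad at (229,208), with the tube at (268,279). The side picture shows green at (249,221), red at (265,246) and the driver at (203,303). Next I fit the frame and pads in metric coordinates.

```bash
cat > fit.py <<'E'
from h import *
def fit(n,tag):
    c=capture(n); im=c["image"]; hsv=cv2.cvtColor(im,cv2.COLOR_BGR2HSV)
    out={}
    m=cv2.inRange(hsv,(22,170,90),(34,255,255))
    k,l,s,_=cv2.connectedComponentsWithStats(m); i=1+np.argmax(s[1:,4]); m=(l==i).astype(np.uint8)
    cs,h=cv2.findContours(m,cv2.RETR_CCOMP,cv2.CHAIN_APPROX_NONE)
    def rect(ct):
        P=np.array([plane(c,p[0],.125)[:2] for p in ct]); return cv2.minAreaRect((P*1000).astype(np.float32))
    cs=sorted(zip(cs,h[0]),key=lambda a:-cv2.contourArea(a[0]))
    print(n,"outer",rect(cs[0][0]))
    inner=[a for a in cs if a[1][3]>=0][:1]
    for a in inner: print("  inner",rect(a[0]))
    ys,xs=np.nonzero(m); P=np.array([world(c,(x,y)) for x,y in zip(xs,ys) if c["range_z"][y,x]>0]); print("  z top",np.median(P[:,2]))
    for nm,ms in (("green",cv2.inRange(hsv,(50,150,60),(75,255,255))),("red",cv2.inRange(hsv,(0,180,90),(4,255,255))|cv2.inRange(hsv,(175,180,90),(180,255,255)))):
        k,l,s,ce=cv2.connectedComponentsWithStats(ms); i=1+np.argmax(s[1:,4])
        ys,xs=np.nonzero(l==i); zs=np.median([world(c,(x,y))[2] for x,y in zip(xs,ys) if c["range_z"][y,x]>0])
        cc,_=cv2.findContours((l==i).astype(np.uint8),cv2.RETR_EXTERNAL,cv2.CHAIN_APPROX_NONE)
        P=np.array([plane(c,p[0],zs)[:2] for p in cc[0]]); print("  ",nm,ce[i],"n",s[i,4],"z",zs,cv2.minAreaRect((P*1000).astype(np.float32)), plane(c,ce[i],zs))
    v=cv2.resize(im[140:350,150:370],None,fx=2.7,fy=2.7,interpolation=2); cv2.imwrite(f"pics/{n}{tag}.png",v)
if __name__=="__main__":
    for n in("scene","side"): fit(n,"1")
E
python3 fit.py
```

```text
scene outer ((512.5830078125, 33.162841796875), (210.7952423095703, 160.98843383789062), 79.80908203125)
  inner ((513.2455444335938, 32.93207550048828), (152.33583068847656, 99.86328887939453), 79.72810363769531)
  z top 0.12377745921580027
   green [252.65322581 190.09677419] n 124 z 0.10735783681538985 ((517.5221557617188, 67.4464340209961), (35.401039123535156, 29.936908721923828), 81.57058715820312) [0.51685183 0.06622028 0.10735784]
   red [228.57383966 207.23206751] n 237 z 0.10977156460085663 ((505.8627014160156, -0.6730442047119141), (37.72250747680664, 33.95036697387695), 79.93641662597656) [ 0.50578789 -0.00130878  0.10977156]
side outer ((508.76043701171875, 32.86882019042969), (210.09974670410156, 159.64495849609375), 79.80252838134766)
  inner ((509.06036376953125, 33.10734939575195), (154.69325256347656, 99.68866729736328), 79.89275360107422)
  z top 0.12432575689335548
   green [249.34827586 220.98275862] n 290 z 0.10789025815521802 ((514.4351196289062, 67.97941589355469), (39.825050354003906, 34.900978088378906), 81.36117553710938) [0.51427375 0.06766109 0.10789026]
   red [265.26253687 246.46902655] n 339 z 0.11048585061073084 ((502.80828857421875, -1.3903770446777344), (38.044246673583984, 33.9552116394043), 79.63803100585938) [ 0.5025172  -0.00180147  0.11048585]
```

Both views agree. The window centre is about (0.511, 0.033), the guard's yaw is about -10.2°, and green is on the guard's +y side. The sizes also match (210x160 outer, 70 mm between pads). I'll shut the fingers and approach from above.

Run:
```python
from h import *
from scipy.spatial.transform import Rotation as Rn
import json
best=None
P=[0.516,0.0675,0.22]
for a in (79.8,-100.2):
    a=np.radians(a); q=[np.cos(a/2),np.sin(a/2),0,0]
    j=inverse_kinematics(P,q); print(np.degrees(a),j)
    if j is not None and (best is None or abs(j[5])<abs(best[1][5])): best=(q,j)
q=best[0]; json.dump(q,open("q.json","w"))
move_gripper(0.0)
p=current_position(); servo_line([p[0],p[1],0.30])
move_ptp([P[0],P[1],0.25],q)
servo_line([P[0],P[1],0.15],rate=0.1)
print(current_clock(),current_position(),current_orientation(),current_force(),current_finger_gap())
from fit import fit
for n in("scene","side"): fit(n,"2")
c=capture("wrist"); cv2.imwrite("pics/wrist2.png",c["image"])
for k in("green_pad","red_pad"): 
  for d in spot_in("wrist",k)[:1]: print(k,d,world(c,d["xy"]))
# project TCP
for n in("scene","side"):
    c=capture(n);print(n,proj(c,current_position()))
```

```text
79.8 [-2.71366328e-03  2.47132416e-01  1.68348854e+00 -4.44089210e-16
  1.21097170e+00 -1.39548641e+00]
-100.2 [-2.71366328e-03  2.47132416e-01  1.68348854e+00 -4.44089210e-16
  1.21097170e+00  1.74610625e+00]
6.8583 [0.51655245 0.06749764 0.15055652] [7.67169313e-01 6.41444381e-01 4.50282316e-04 3.85854118e-04] [ 0.54640251 -0.17464008 -0.03272509] 0.0003313937657660809
scene outer ((512.6629638671875, 33.202674865722656), (211.395751953125, 160.84524536132812), 79.80908203125)
  inner ((560.322021484375, -67.21005249023438), (12.0267972946167, 10.681918144226074), 88.42816162109375)
  z top 0.12371685873692687
   green [253.08187135 189.97076023] n 171 z 0.10726780182404512 ((517.59423828125, 67.73934936523438), (36.299400329589844, 30.76940155029297), 80.70726013183594) [0.51732662 0.06709934 0.1072678 ]
   red [228.5907173  207.16877637] n 237 z 0.10985663896694424 ((505.9646301269531, -0.4483375549316406), (38.132293701171875, 34.22281265258789), 79.33976745605469) [ 0.50575533 -0.00120744  0.10985664]
side outer ((508.72564697265625, 33.06017303466797), (210.43299865722656, 160.126708984375), 79.78569030761719)
  inner ((428.7854919433594, -44.19361877441406), (11.68526554107666, 9.108084678649902), 58.67042922973633)
  z top 0.12434944073931661
   green [249.29109589 221.00684932] n 292 z 0.1078927676768562 ((514.4338989257812, 67.9771728515625), (39.824798583984375, 34.90082931518555), 81.36131286621094) [0.51415594 0.06766559 0.10789277]
   red [265.23529412 246.51764706] n 340 z 0.11041787525872232 ((502.7578125, -1.3233528137207031), (38.04922866821289, 34.1280632019043), 79.63801574707031) [ 0.5024517  -0.00181438  0.11041788]
green_pad {'xy': [281.1, 229.0], 'conf': 0.93} [0.51093554 0.07117446 0.10907055]
red_pad {'xy': [169.6, 241.4], 'conf': 0.75} [0.50562191 0.00408488 0.11236176]
scene [252.67911008 176.73826497]
side [249.04606841 203.1056571 ]
```

```bash
python3 -c "
import cv2,numpy as np
a=cv2.imread('pics/side2.png');b=cv2.imread('pics/scene2.png');print(a.shape)
cv2.imwrite('pics/both2.png',cv2.resize(np.hstack([b,a]),(800,382)))"
```

```text
(567, 594, 3)
```

View pics/both2.png

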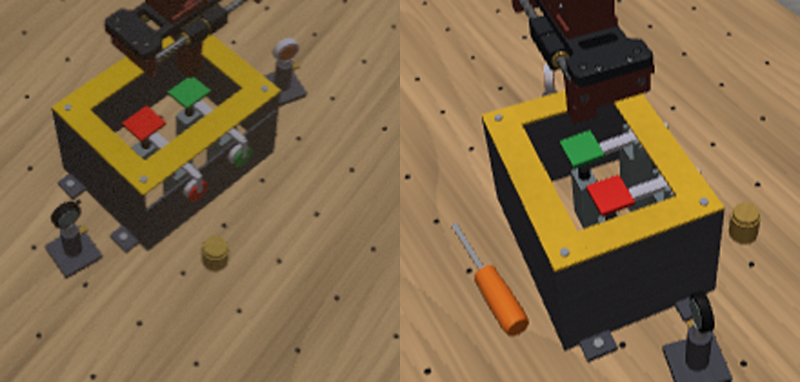

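View pics/wrist2.png

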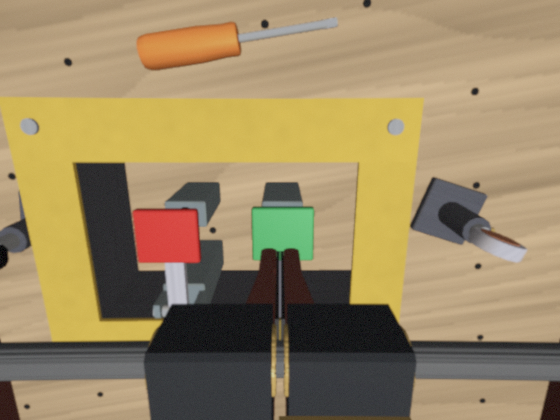

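The wrist view puts the shut tips on green's centre line: green at (282,233), red at (167,236), tips at about (280,252). I'll zoom in to check how wide the fingers are.

Run:
```python
from h import *
p=current_position()
V=[]
for n in("scene","side"):
    c=capture(n);u=proj(c,p);im=c["image"]
    x,y=int(u[0]),int(u[1]); s=6
    v=cv2.resize(im[y-45:y+45,x-32:x+32],None,fx=s,fy=s,interpolation=2)
    v=np.clip(v.astype(float)*2,0,255).astype(np.uint8)
    from math import radians
    a=radians(79.8);ey=np.array([np.cos(a),np.sin(a),0]);ex=np.array([ey[1],-ey[0],0])
    for d,col in((0,(255,255,255)),(.02,(255,0,255)),(.04,(255,255,0))):
      pts=[proj(c,p+[0,0,d]+sx*.0135*ey+sy*.010*ex) for sx,sy in((1,1),(1,-1),(-1,-1),(-1,1))]
      pts=[((q[0]-x+32+.5)*s,(q[1]-y+45+.5)*s) for q in pts]
      cv2.polylines(v,[np.int32(pts)],True,col,1)
    V.append(v)
cv2.imwrite("pics/zoom3.png",np.hstack(V))
```

```text
(no output)
```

View pics/zoom3.png

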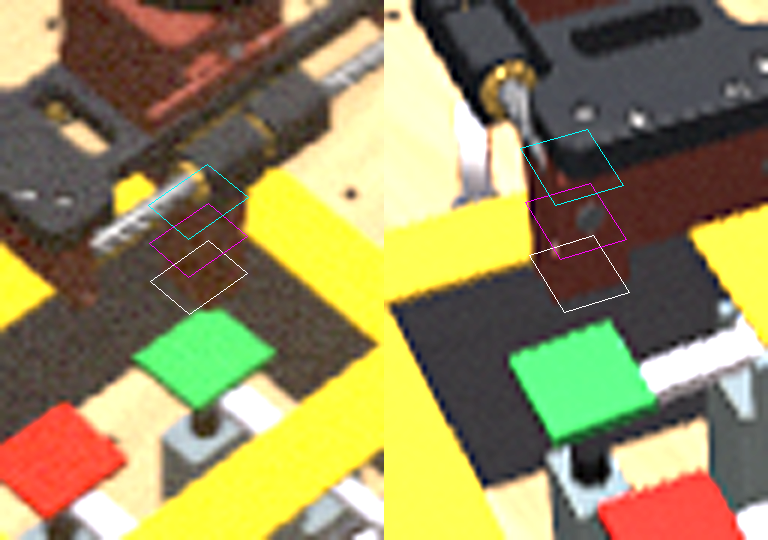

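The finger column matches the 27x20 mm model within about 3 mm. There is also a brown prong to the left in the scene view, so I'll check its height from depth.

Run:
```python
from h import *
a=np.radians(79.8);ey=np.array([np.cos(a),np.sin(a),0]);ex=np.array([ey[1],-ey[0],0])
p=np.array(current_position())
for n in("scene","side"):
    c=capture(n);u=proj(c,p);x,y=int(u[0]),int(u[1])
    Q=[]
    for r in range(y-60,y+20):
        for q in range(x-70,x+70):
            if c["range_z"][r,q]>0:
                w=world(c,(q,r))
                if w[2]>.14 and np.hypot(*(w-p)[:2])<.15: d=w-p; Q.append((d@ex,d@ey,d[2]))
    Q=np.array(Q)*1000
    print(n,len(Q))
    for lo in range(-10,160,10):
        s=Q[(Q[:,2]>=lo)&(Q[:,2]<lo+10)]
        if len(s): print(lo,len(s),"x",np.round(np.percentile(s[:,0],[2,98])),"y",np.round(np.percentile(s[:,1],[2,98])))
    if n=="scene":
        for (zx,zy) in ((80,285),(85,295),(75,270),(60,240)):
            w=world(c,(x-32+zx/6,y-45+zy/6)); d=w-p;print(np.round([d@ex,d@ey,d[2]],3))
```

```text
scene 3419
-10 2 x [11. 13.] y [-0.  6.]
0 39 x [-8. 15.] y [-10.   6.]
10 37 x [-9. 14.] y [-11.   8.]
20 36 x [-7. 14.] y [-11.   6.]
30 42 x [-4. 14.] y [-12.   9.]
40 36 x [ 3. 15.] y [-13.   9.]
50 8 x [-2. 14.] y [-14.  -9.]
60 2 x [12. 15.] y [-15. -14.]
70 14 x [-22.  29.] y [-80.  75.]
80 180 x [-25.  36.] y [-82.  76.]
90 312 x [-18.  36.] y [-80.  76.]
100 272 x [-16.  36.] y [-87.  81.]
110 399 x [-21.  35.] y [-89.  81.]
120 928 x [-26.  33.] y [-88.  85.]
130 152 x [-14.  25.] y [-41.  14.]
140 82 x [-17.  24.] y [-41.  -0.]
150 67 x [-17.  34.] y [-41.   3.]
[ 0.037 -0.08   0.094]
[ 0.035 -0.077  0.084]
[ 0.035 -0.081  0.1  ]
[ 0.035 -0.086  0.118]
side 2949
-10 1 x [-11. -11.] y [-4. -4.]
0 63 x [-11.  11.] y [-12.   4.]
10 35 x [-12.  10.] y [-12.   5.]
20 14 x [-12. -11.] y [-9.  5.]
30 16 x [-12. -10.] y [-7.  7.]
40 10 x [-12. -11.] y [-10.   7.]
70 7 x [-30.  28.] y [-81.  73.]
80 272 x [-33.  29.] y [-83.  72.]
90 368 x [-33.  30.] y [-83.  54.]
100 380 x [-33.  29.] y [-89.  23.]
110 386 x [-33.  29.] y [-91.  13.]
120 989 x [-31.  30.] y [-90. -10.]
130 225 x [-24.  19.] y [-43.  -9.]
140 159 x [-22.  18.] y [-43. -21.]
150 24 x [-20.  -7.] y [-44. -38.]
```

The prong is the gripper body's corner, about 80 mm above the tips, so it clears the guard at press depth. The lower column is only the shut fingers. Pressing now.

Run:
```python
from h import *
P=[0.516,0.0675]
print(current_force())
print(servo_line([*P,0.118],rate=0.06), current_position(),current_force())
print(servo_line([*P,0.092],rate=0.02,contact_N=25), current_position(),current_force(),current_clock())
sleep(0.15); print(current_position(),current_force())
```

```text
[ 0.04857679  0.25311821 -0.78573577]
False [0.51598078 0.0675043  0.11782796] [ 0.00717056 -0.70473412  0.58682752]
True [0.51495059 0.06772573 0.09627383] [-4.50947222 -0.23711288 11.54599278] 9.125
[0.5149176  0.0677147  0.09633911] [-2.78860355  0.20664747 10.40160009]
```

It stopped on force at z = 0.0963, against about 0.097 expected at the stop. Retracting and checking.

Run:
```python
from h import *
from fit import fit
servo_line([0.516,0.0675,0.20],rate=0.1)
servo_line([0.516,0.0675,0.30],rate=0.2)
for n in("scene","side"): fit(n,"4")
for n in("scene","side"):
    c=capture(n)
    for q in ("lens_post","mirror_post","lens_tube","driver"):
        for d in spot_in(n,q)[:1]: print(n,q,round(d["conf"],2),np.round(d["xy"],1))
print(current_clock(),current_position(),current_force())
a=cv2.imread('pics/side4.png');b=cv2.imread('pics/scene4.png')
cv2.imwrite('pics/both4.png',cv2.resize(np.hstack([b,a]),(800,382)))
```

```text
scene outer ((512.8916625976562, 33.27239227294922), (211.12835693359375, 160.4813232421875), 79.82772064208984)
  inner ((513.2400512695312, 33.131893157958984), (152.9400634765625, 100.10870361328125), 79.96200561523438)
  z top 0.12367887674588361
   green [252.49411765 194.76470588] n 85 z 0.09224944460325489 ((517.98388671875, 67.26286315917969), (36.951255798339844, 22.180814743041992), 77.26256561279297) [0.51706163 0.06523861 0.09224944]
   red [228.62025316 207.19831224] n 237 z 0.10967254484797247 ((505.7986145019531, -0.6644802093505859), (37.4692497253418, 34.23651123046875), 79.25489044189453) [ 0.5057607  -0.00112894  0.10967254]
side outer ((509.046630859375, 32.95659637451172), (210.53306579589844, 160.45896911621094), 79.88429260253906)
  inner ((509.0986328125, 33.23699951171875), (154.9615936279297, 99.6822280883789), 79.87351989746094)
  z top 0.12433220055839374
   green [249.78378378 227.09797297] n 296 z 0.09200264722200105 ((514.7001953125, 68.3772201538086), (43.99699020385742, 37.55199432373047), 5.5216851234436035) [0.51438531 0.06789098 0.09200265]
   red [265.26253687 246.46902655] n 339 z 0.11044899768979116 ((502.82586669921875, -1.3622608184814453), (38.04693603515625, 33.957603454589844), 79.63800811767578) [ 0.50253473 -0.00177338  0.110449  ]
scene lens_post 0.86 [188.1 274.7]
scene mirror_post 0.85 [305.5 180.1]
side lens_post 0.85 [313.2 333.4]
side mirror_post 0.56 [254.7 224.5]
side lens_tube 0.88 [339.9 262.4]
side driver 0.75 [204.1 303.3]
11.7167 [0.51596754 0.06750904 0.29992721] [ 0.26035679 -0.13122782 -0.2117354 ]
```

View pics/both4.png

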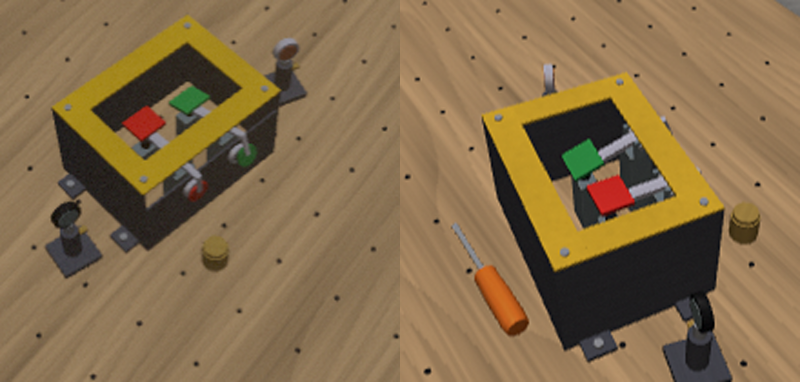

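The picture shows green sunk and tilted (crop positions (190,100) and (582,158)). Red and all four bystanders are where they were. Green's measured height is about 92 mm against 93 mm at the stop.

```bash
python3 -c "
from bench import *
close_job()"
```

```text
the job is handed in; nothing more can be done
```

The green shutter is open. I shut the fingers, lowered them straight through the window onto the green pad, and pressed until the 25 N force limit stopped the motion. I then lifted clear to z = 0.30 m and handed the job in at about 12 s of the 32 s allowed. No verdict is reported.

**Green lever:** the tips stopped at z = 0.0963 m, where about 0.097 was expected at the stop. Afterwards the pad measured 92 mm high in both cameras; it should be 93 mm at the stop, and the cameras read about 1 mm low. It started at about 108 mm.

**Red pad:** unchanged within about 0.2 mm in both cameras.

**Guard:** its measured position is unchanged, and the planned path kept the fingers well inside the window. No force appeared until the fingers reached the pad.

**Bystanders:** all four look unmoved in the pictures. I compared them by eye, not by a before-and-after position measurement.

**Disagreements:**
- The two cameras differ by about 3.5 mm in x, so I aimed between them.
- The detector missed the lens tube and the driver in the last scene-camera picture. In the last side-camera picture it mistook the guard area for the mirror post, with low confidence (0.56).
- The force reading just after the stop was 10–12 N, below the 25 N trigger. I relied on the height, not the force, to judge that the lever was at its stop.

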